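Turn a rotor bell over onto the balancing table

TASK

The rotor bell stands mouth up on the bench. Lay it on its side along the two rails of the turning rest, about midway, and let go of it there; then take it again and stand it mouth down in the middle of the round balancing table. The table is sprung: set the bell down gently, never driving the table down near its stop, and leave the pulley, the jar and the screwdriver where they are.

Things in the scene. Friction and masses are not known exactly. Their poses are not given: they have to be found in the camera images.
- bell: Rotor bell: a dark steel round cup, 60 mm outside diameter, 72 mm long, wall 4 mm, floor 8 mm, 0.25 to 0.46 kg, loose. One end is open (the mouth), the other closed, with a 4 mm chamfer and four small dark marks. Origin: centre of the closed end's outside; z axis along the bell to the mouth (up at the start). Its turn about z has no meaning.
- bell_mid (a point): Centre of the bell, on its axis 36 mm from either end.
- bell_rim (a point): Centre of the bell's mouth, in the plane of the rim, 72 mm from the closed end.
- rest: Turning rest, fixed: two level parallel steel rails, 12 mm thick, 126 mm long, 38 mm between centres, tops 46 mm above the bench, between two grey end plates (56 mm wide, top 40 mm up) on a 150 x 70 x 12 mm base. The bell lies lengthwise in the groove between the rails, mouth to either end. Origin: centre of the base's underside, on the bench; x along the rails, z up.
- rest_axis (a point): Where the centre of the bell comes when it lies midway along the rails: 71 mm above the bench, above the middle of the rest; axes as the rest's.
- spindle: Housing of the balancing table, fixed to the bench: a grey block 120 x 120 x 22 mm with a dark collar of 72 mm diameter up to 32 mm. Origin: centre of its underside, on the bench; z up.
- pan_top (a point): Centre of the upper face of the balancing table: a flat level aluminium disc, 90 mm diameter, 10 mm thick, above the housing; this face is 56 mm above the bench when unloaded.
- pan (a joint): How far the balancing table is pressed down, m: 0 unloaded, stop at 0.012. It is sprung: it starts to give at about 1 N and needs about 1.5 N more per mm; the bell alone lowers it 1 to 2.5 mm.
- pulley: Bystander, loose: stepped solid aluminium pulley, 60 mm diameter, 58 mm high, origin under its centre.
- jar: Bystander, loose: white jar with a black cap, 52 mm diameter, 60 mm high, origin under its centre.
- driver: Bystander, loose: a screwdriver lying on the bench, about 200 mm long along its x axis.
Mind the look-alikes: they are no part of the job. Several things look just like the rest: the one meant starts nearest to the robot's base.

How it is judged:
By the outcome, as a careful person would: the job done as asked, in the order asked, and still so for the second after the job is handed in, with the robot touching nothing.
It also fails if it takes over 61 s, if anything falls off the work surface, if the arm or the gripper's body presses on something with over 40 N, if the wrist force passes 120 N, or if a joint passes its speed limit or range.

ROBOT

A 6-joint arm with a two-finger parallel gripper is mounted at the origin on the work surface. World frame = base frame: x ahead of the robot, y to its left, z up, the work surface at z = 0. Lengths are in mm, angles in rad, forces in N, time in s.
With the tool pointing down it reaches from about 400 to 925 mm from the base axis. Payload 12.5 kg.
Tool frame: the origin (TCP) lies midway between the tips of the shut fingers; the grasp point (between the pads) lies 19 mm behind it; z points along the fingers, y is the line along which they close (so a half turn about z gives the same grasp; the last joint's range is limited). The gripper opens to 95 mm and grips with 3 to 60 N. Pads are 20 mm wide; open, the fingers measure 119 mm over their backs; the gripper's body (75 mm by 180 mm) begins 59 mm behind the grasp point.
Start: joints at [1.112, 0.491, 1.559, -0, 1.092, -0.106], TCP at [215.938, 586.53, 214.661] pointing down, gripper open.
Joint ranges: [-3.1, 3.1], [-0.84, 2.19], [0.05, 2.79], [-1.13, 4.28], [0.06, 2.93], [-2.69, 2.69]. Speed limits (rad/s): [2.22, 2.22, 2.79, 3.14, 3.14, 3.14].

INTERFACE

Orientations are given as [roll, pitch, yaw] about the fixed x, y, z axes, in that order (R = Rz(yaw) Ry(pitch) Rx(roll)).
In Python, from cell import state, read_camera, camera_info, env gives the robot as it stands.
- The arm moves only by the tool move_arm, never from a script. Its argument "commands" is a list of rows, each a list of 3 entries, a list of its own where there are three numbers: the shift along the world's x, y, z in cm, then the turn, a rotation vector about the world's x, y, z in degrees, then the opening, from 0 (shut) to 1 (fully open). A call has 1 to 10 rows; each row shifts and turns the commanded pose from where the row before left it; what a row does not reach is not made up. A row lasts 1/10 s, in which the tool goes at most 50 mm and 8.59 degrees, less where a joint would pass 70% of its speed; a pose out of reach is approached as far as the arm can. A call with a gripper value outside its range is refused whole. The fingers move at their own pace and stop on an object; the grip force is fixed at half the most. Time passes only in rows, so rows that do not move let the fingers close. It gives the time, the measured TCP pose, the force, the opening and the grip force at its end, in the units of the state.
- state(): the state, without advancing time (a new reading comes with each control period).
- read_camera(name): name is "scene" or "side" or "wrist"; returns the picture (420x560x3 uint8, blue, green, red); there is no depth.
- camera_info(name): a dict with "K" (3x3 intrinsics, pixels), "cam_to_world" (4x4, takes a point from camera to world coordinates). Camera axes: x right, y down, z forward; pixel columns grow to the right and rows downward; lengths in mm; the calibration is good to about 2 mm. A picture is of the moment at which its call begins: read the wrist's pose just before it. camera_info takes no time and is no camera call; for the wrist camera it gives the pose at the moment of the call.
- env.job_done(): hands the job in; it is judged then, once.
The state is a dict: "t": time; "joints": joint angles; "qvel": joint speeds; "tau": joint torques, N m; "eef_pos": TCP position; "tcp_rot": TCP orientation; "ft_force": force on the tool from outside, world axes, zero at the start; "moment": the same for the moment, N m; "opening": opening from 0.0 (shut) to 1.0 (fully open); "grip_force": force on a finger pad.
Only numpy, scipy, OpenCV 4.12 (cv2) and the standard library are available. Lean on these libraries where they do the work, as an engineer would, in place of code of your own. Each camera call takes 0.05 s, during which the arm holds its last target. There are 200 camera calls.

## Working session

There is one attempt and no reset: what is moved stays moved. The work goes in short steps, Python scripts to look and compute and a tool call to move; the robot and the scene stay as the last step left them, time stands still between calls to the robot, and variables do not carry over. Pictures are saved under pics/ and viewed, at most 10 in all, crops included, and the job is handed in when it is done.

Besides the shell and the picture viewer there is one more tool, called after "Emit:" as name([rows], argument=value, ...), one row to a line, values as JSON. move_arm: Moves the arm, as the interface text tells. Its arguments: {"type":"object","properties":{"commands":{"type":"array"}},"required":["commands"]}

```bash
ls; mkdir -p pics; python3 - <<'E'
from cell import *
import cv2,numpy as np
for n in("scene","side"):
    cv2.imwrite(f"pics/{n}1.png",read_camera(n)); c=camera_info(n); print(n,np.round(c["K"],1).tolist(),np.round(c["cam_to_world"],3).tolist())
print(state())
E
```

```text
pics
scene [[389.6, 0.0, 279.4], [0.0, 389.6, 210.3], [0.0, 0.0, 1.0]] [[0.742, 0.502, -0.444, 1029.643], [0.67, -0.567, 0.479, -370.94], [-0.011, -0.653, -0.757, 778.145], [0.0, 0.0, 0.0, 1.0]]
side [[492.6, 0.0, 283.2], [0.0, 492.6, 209.7], [0.0, 0.0, 1.0]] [[-0.996, -0.051, 0.073, 488.897], [-0.089, 0.518, -0.851, 1357.093], [0.006, -0.854, -0.521, 852.505], [0.0, 0.0, 0.0, 1.0]]
{'t': 0.1, 'joints': array([ 1.11240825e+00,  4.91483973e-01,  1.55935997e+00, -1.29090239e-05,
        1.09167827e+00, -1.05571545e-01]), 'qvel': array([-0.00032553, -0.00032825, -0.00295619, -0.00017931,  0.00121478,
       -0.00092846]), 'tau': array([ 3.15837839e-03, -6.13620257e+01, -2.58605486e+01,  6.93818252e-02,
        4.70030971e-02, -5.21143909e-05]), 'eef_pos': array([215.84189623, 586.33878133, 214.13951869]), 'tcp_rot': array([-3.14066707e+00, -8.65656718e-05,  2.78878204e+00]), 'ft_force': array([ 0.17764871, -0.0173453 ,  0.28248967]), 'moment': array([-0.02977422,  0.02899535, -0.02530274]), 'grip_force': 0.0, 'opening': 0.9997152972904}
```

View pics/scene1.png

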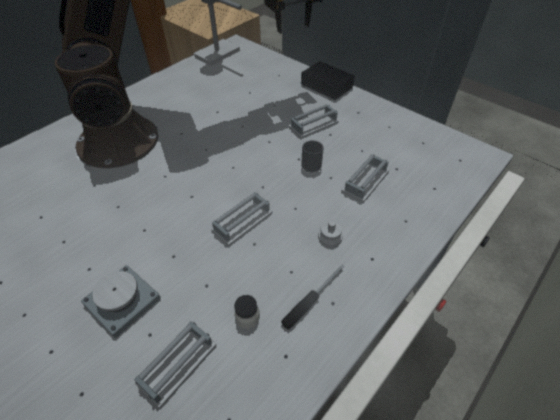

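View pics/side1.png

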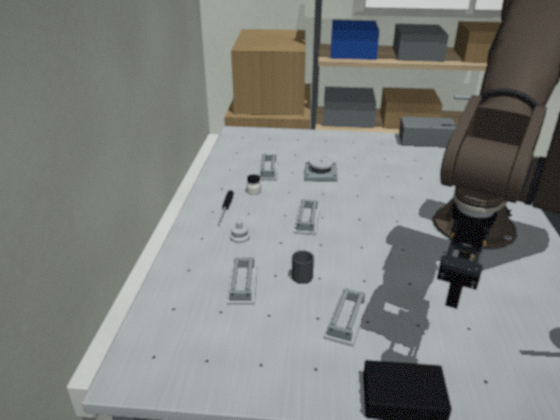

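The scene view shows the dark bell at (312,156), four rests at (314,120), (241,217), (367,176) and (175,362), and the table at (115,292). The side view shows the bell at (302,267), the rests at (347,315), (307,216), (243,280) and (268,166), and the table at (321,165).

```bash
cat >h.py <<'E'
from cell import *
import cv2,numpy as np
def ray(c,p):
    d=c["cam_to_world"][:3,:3]@np.linalg.solve(c["K"],[p[0],p[1],1.]); return c["cam_to_world"][:3,3],d/np.linalg.norm(d)
def plane(c,p,z):
    o,d=ray(c,p); return o+d*(z-o[2])/d[2]
def tri(obs):
    A=0;b=0
    for c,p in obs:
        o,d=ray(c,p);M=np.eye(3)-np.outer(d,d);A=A+M;b=b+M@o
    x=np.linalg.solve(A,b); return x,[round(float(np.linalg.norm((np.eye(3)-np.outer(ray(c,p)[1],ray(c,p)[1]))@(x-ray(c,p)[0]))),1) for c,p in obs]
def proj(c,X):
    T=np.linalg.inv(np.asarray(c["cam_to_world"])); q=c["K"]@(T[:3,:3]@np.asarray(X)+T[:3,3]); return q[:2]/q[2]
E
python3 - <<'E'
from h import *
S=camera_info("scene");D=camera_info("side")
for n,a,b in [("bell",(312,156),(302,267)),("A",(314,120),(347,315)),("B",(241,217),(307,216)),("C",(367,176),(243,280)),("D",(175,362),(268,166)),("pan",(115,291),(321,163)),("pulley",(331,234),(239,232)),("jar",(246,312),(254,185))]:
    x,e=tri([(S,a),(D,b)]); print(n,x.round(),e,np.hypot(*x[:2]).round())
s,d=cv2.imread("pics/scene1.png"),cv2.imread("pics/side1.png")
f=lambda im,x,y:cv2.resize(im[y:y+100,x:x+130],None,fx=3,fy=3,interpolation=cv2.INTER_CUBIC)
cv2.imwrite("pics/c.png",np.vstack([np.hstack([f(s,250,90),f(d,240,245)]),np.hstack([f(s,60,240),f(d,250,130)])]))
E
```

```text
bell [527. 313.  36.] [0.3, 0.3] 613.0
A [410. 467.  20.] [1.2, 1.2] 622.0
B [527.  28.  19.] [0.3, 0.3] 528.0
C [681. 363.  20.] [2.3, 2.3] 772.0
D [ 692. -312.   20.] [1.4, 1.4] 759.0
pan [ 491. -306.   46.] [0.0, 0.0] 579.0
pulley [728. 137.  18.] [1.4, 1.4] 741.0
jar [ 722. -149.   25.] [1.3, 1.3] 738.0
```

View pics/c.png

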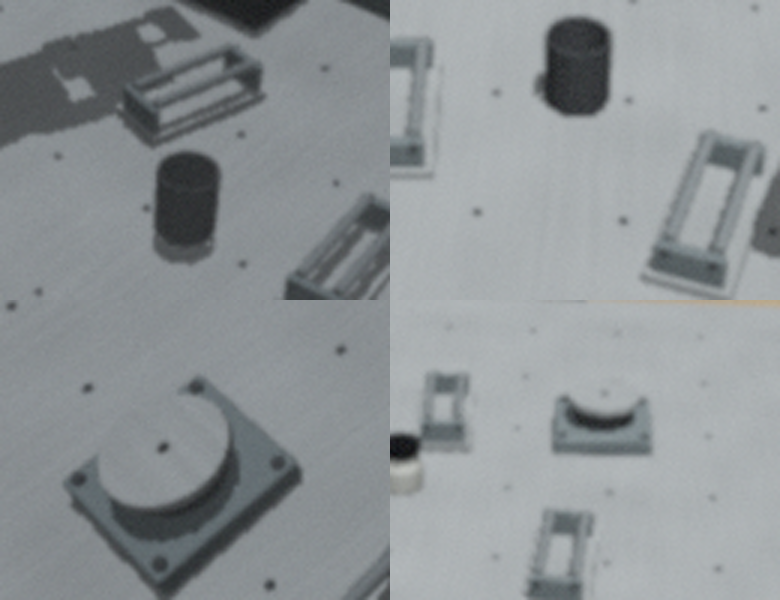

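The crops show the bell's rim centre at scene (312.7,147) and side (302.7,257), and the table's centre dot at scene (114.3,289) and side (321.3,161). Rest B is the one nearest the base.

```bash
python3 - <<'E'
from h import *
S=camera_info("scene");D=camera_info("side");W=camera_info("wrist")
for n,a,b in [("rim",(312.7,147),(302.7,257)),("pan",(114.3,289),(321.3,161)),("Bend1",(222,222),(307,228.5)),("Bend2",(261,200),(313,203))]:
    x,e=tri([(S,a),(D,b)]); print(n,x.round(1),e)
print(W["K"].round(1).tolist(),W["cam_to_world"].round(3).tolist(),state()["eef_pos"])
E
```

```text
rim [526.6 312.7  69.4] [0.9, 0.9]
pan [ 491.1 -304.8   54.4] [0.8, 0.8]
Bend1 [503.1   8.3 -24. ] [26.4, 26.4]
Bend2 [532.2  68.1  76.9] [26.8, 26.8]
[[350.0, 0.0, 283.4], [0.0, 350.0, 208.4], [0.0, 0.0, 1.0]] [[0.347, 0.898, 0.272, 138.992], [0.938, -0.332, -0.102, 614.35], [-0.001, 0.29, -0.957, 383.892], [0.0, 0.0, 0.0, 1.0]] [215.84189623 586.33878133 214.13951869]
```

Emit:
move_arm([
  [[3.5, -4, 1.5], [0, 0, -5], 1],
  [[3.5, -4, 1.5], [0, 0, -5], 1],
  [[3.5, -4, 1.5], [0, 0, -5], 1],
  [[3.5, -4, 1.5], [0, 0, -5], 1],
  [[3.5, -4, 1.5], [0, 0, -5], 1],
  [[3.5, -4, 1.5], [0, 0, -5], 1],
  [[3.5, -4, 1.5], [0, 0, -5], 1],
  [[3.5, -4, 0], [0, 0, -5], 1],
  [[0, 0, 0], [0, 0, 0], 1],
  [[0, 0, 0], [0, 0, 0], 1],
])

```text
t: 1.1
eef_pos: [471.0, 294.6, 309.3]
tcp_rot: [-3.141, -0.0, 2.089]
ft_force: [-0.7, 0.0, -0.1]
opening: 0.998
grip_force: 0.0
```

Emit:
move_arm([
  [[0.5, -3, 0], [0, 0, -5], 1],
  [[0.5, -3, 0], [0, 0, -5], 1],
  [[0.5, -3, 0], [0, 0, -5], 1],
  [[0.5, -3, 0], [0, 0, -5], 1],
  [[0, 0, 0], [0, 0, 0], 1],
  [[0, 0, 0], [0, 0, 0], 1],
])

```text
t: 1.7
eef_pos: [490.2, 176.2, 309.6]
tcp_rot: [-3.141, -0.0, 1.743]
ft_force: [0.3, 0.7, -0.7]
opening: 1.0
grip_force: 0.0
```

```bash
python3 - <<'E'
from h import *
import pickle
W=camera_info("wrist");cv2.imwrite("pics/w1.png",read_camera("wrist"));pickle.dump(W,open("w1.pkl","wb"))
for X in [(527,313,70),(527,28,46)]: print(proj(W,X))
print(state()["eef_pos"],state()["joints"])
E
```

```text
[338.56327306  56.76468597]
[291.45216307 279.37961574]
[490.17149368 176.57888792 309.6474857 ] [2.18781027e-01 2.52376680e-01 1.67375848e+00 3.25521459e-04
 1.21562357e+00 4.53579466e-02]
```

View pics/w1.png

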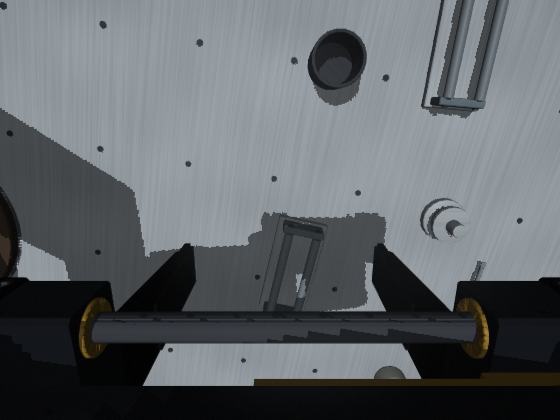

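The wrist view shows the bell's mouth at (338,58), where I predicted it. Rest B is at (290,270), partly hidden by the gripper. I'll shift to see it fully.

Emit:
move_arm([
  [[0.5, -4, 0], [0, 0, 0], 1],
  [[0.5, -4, 0], [0, 0, 0], 1],
  [[0.5, -4, 0], [0, 0, 0], 1],
  [[0, 0, 0], [0, 0, 0], 1],
  [[0, 0, 0], [0, 0, 0], 1],
])

```text
t: 2.25
eef_pos: [505.6, 56.1, 309.6]
tcp_rot: [-3.141, -0.0, 1.742]
ft_force: [0.1, -0.3, 0.4]
opening: 1.002
grip_force: 0.0
```

```bash
python3 - <<'E'
from h import *
import pickle
W=camera_info("wrist");cv2.imwrite("pics/w2.png",read_camera("wrist"));pickle.dump(W,open("w2.pkl","wb"))
E
```

Emit:
move_arm([
  [[3.5, -1, 0], [0, 0, 0], 1],
  [[3.5, -1, 0], [0, 0, 0], 1],
  [[3.5, -1, 0], [0, 0, 0], 1],
  [[0, 0, 0], [0, 0, 0], 1],
  [[0, 0, 0], [0, 0, 0], 1],
])

```text
t: 2.8
eef_pos: [610.6, 27.1, 308.9]
tcp_rot: [-3.14, -0.001, 1.744]
ft_force: [-0.1, -0.3, 0.8]
opening: 1.0
grip_force: 0.0
```

```bash
python3 - <<'E'
from h import *
import pickle
W=camera_info("wrist");cv2.imwrite("pics/w3.png",read_camera("wrist"));pickle.dump(W,open("w3.pkl","wb"))
o=[]
for k in"23":
    p=proj(pickle.load(open(f"w{k}.pkl","rb")),(527,28,40)).round().astype(int);x,y=max(p[0]-65,0),max(p[1]-90,0);print(p,x,y)
    o.append(cv2.resize(cv2.imread(f"pics/w{k}.png")[y:y+185,x:x+130],(390,555),interpolation=cv2.INTER_CUBIC))
cv2.imwrite("pics/c2.png",np.hstack(o))
E
```

```text
[296 193] 231 103
[218 158] 153 68
```

View pics/c2.png

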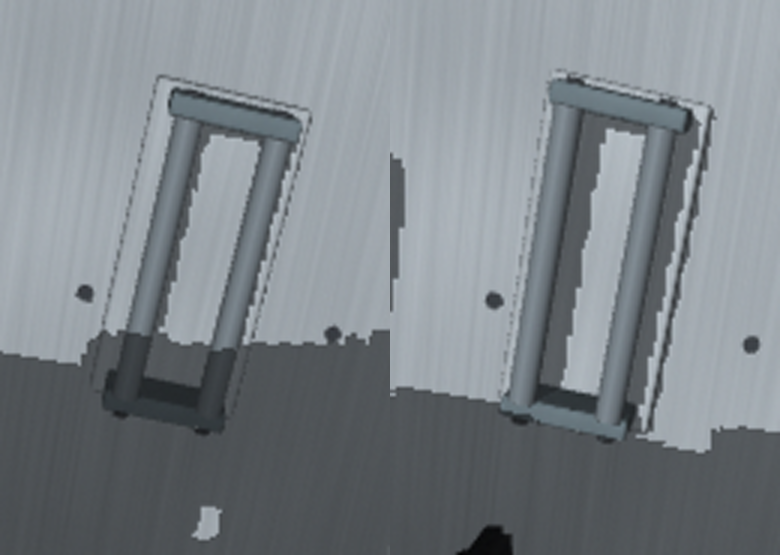

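The crops show rest B with its long axis leaning slightly. The rail ends are at (186,122), (276,138), (130,400), (212,415) on the left, and (566,107), (661,128), (525,405), (612,420) on the right.

```bash
python3 - <<'E'
from h import *
import pickle
a,b=[pickle.load(open(f"w{k}.pkl","rb")) for k in"23"]
P=[((186,122),(176,107)),((276,138),(271,128)),((130,400),(135,405)),((212,415),(222,420))]
X=[]
for p,q in P:
    x,e=tri([(a,np.array(p)/3+[231,103]),(b,np.array(q)/3+[153,68])]);X.append(x);print(x.round(1),e)
Z=[(plane(a,np.array(p)/3+[231,103],40)+plane(b,np.array(q)/3+[153,68],40))/2 for p,q in P]
Z=np.array(Z);print(Z.round(1).tolist(),Z.mean(0))
u=(Z[0]+Z[1]-Z[2]-Z[3])/2;print("len",np.linalg.norm(u),"yaw",np.degrees(np.arctan2(u[1],u[0])),"sep",np.linalg.norm(Z[0]-Z[1]))
w=pickle.load(open("w1.pkl","rb"));S=camera_info("scene");D=camera_info("side")
print(tri([(S,(312.7,147)),(D,(302.7,257)),(w,(338,57.5))]))
for c,p in[(S,(312.7,147)),(D,(302.7,257)),(w,(338,57.5))]: print(plane(c,p,72))
for c,p in[(S,(114.3,289)),(D,(321.3,161))]: print(plane(c,p,56))
# outline of the bell from the wrist view: rim ellipse
m=cv2.inRange(cv2.cvtColor(cv2.imread("pics/w1.png")[15:115,290:385],6),0,70)
c=max(cv2.findContours(m,0,1)[0],key=cv2.contourArea);print(cv2.fitEllipse(c),state()["joints"].round(3))
E
```

```text
[512.   90.7  42.1] [0.5, 0.5]
[550.2  89.5  38.4] [0.1, 0.1]
[508.8 -34.2  43.9] [0.1, 0.1]
[546.3 -35.4  42.2] [0.3, 0.3]
[[511.8, 90.5, 40.0], [550.1, 89.7, 40.0], [508.5, -35.6, 40.0], [546.3, -36.2, 40.0]] [529.20077742  27.08774923  40.        ]
len 126.03712512639417 yaw 88.38265795700535 sep 38.3397465914462
(array([526.65163135, 312.49354759,  69.38832735]), [0.9, 0.9, 0.2])
[529.4517904  310.21599622  72.        ]
[525.73109995 315.50544203  72.        ]
[526.31362902 311.90817393  72.        ]
[ 493.24531557 -304.76571983   56.        ]
[ 490.47783283 -302.56603711   56.        ]
((46.720542907714844, 44.57434844970703), (54.28572463989258, 63.54227066040039), 35.24309158325195) [-0.064  0.394  1.463  0.     1.286 -0.237]
```

Emit:
move_arm([
  [[-1.07, 2.76, -1.6], [0, 0, -5.75], 1],
  [[-1.07, 2.76, -1.6], [0, 0, -5.75], 1],
  [[-1.07, 2.76, -1.6], [7.497, -0.21, 0], 1],
  [[-1.07, 2.76, -1.6], [7.497, -0.21, 0], 1],
  [[-1.07, 2.76, -1.6], [7.497, -0.21, 0], 1],
  [[-1.07, 2.76, -1.6], [7.497, -0.21, 0], 1],
  [[-1.07, 2.76, -1.6], [7.497, -0.21, 0], 1],
  [[-1.07, 2.76, -1.6], [7.497, -0.21, 0], 1],
  [[0, 0, 0], [0, 0, 0], 1],
  [[0, 0, 0], [0, 0, 0], 1],
])

```text
t: 3.85
eef_pos: [524.7, 246.1, 182.2]
tcp_rot: [-3.139, -0.782, 1.541]
ft_force: [0.6, 0.7, 0.6]
opening: 0.999
grip_force: 0.0
```

```bash
cat >>h.py <<'E'
from scipy.spatial.transform import Rotation as R
def st(mid=None):
    s=state(); M=R.from_euler("xyz",s["tcp_rot"]).as_matrix()
    print("t",s["t"],"tcp",s["eef_pos"].round(1),"q",s["joints"].round(2),"z",M[:,2].round(3),"y",M[:,1].round(3),"F",s["ft_force"].round(1),"open",round(s["opening"],3),"grip",round(s["grip_force"],1))
    if mid is not None: print("to go cm",((np.array(mid)+19*M[:,2]-s["eef_pos"])/10).round(2))
E
python3 -c "
from h import *
st((527,312.4,37))"
```

```text
t 3.85 tcp [524.7 246.1 182.2] q [-0.02  0.5   1.92  0.99  1.01 -0.67] z [ 0.018  0.704 -0.71 ] y [ 1.    -0.028 -0.002] F [0.6 0.7 0.6] open 0.999 grip 0.0
to go cm [  0.26   7.97 -15.86]
```

Emit:
move_arm([
  [[0, 0, -4], [0, 0, 0], 1],
  [[0, 0, -4], [0, 0, 0], 1],
  [[0.05, 1.6, -1.57], [0, 0, 0], 1],
  [[0.05, 1.6, -1.57], [0, 0, 0], 1],
  [[0.05, 1.6, -1.57], [0, 0, 0], 1],
  [[0.05, 1.6, -1.57], [0, 0, 0], 1],
  [[0.05, 1.6, -1.57], [0, 0, 0], 1],
  [[0, 0, 0], [0, 0, 0], 1],
  [[0, 0, 0], [0, 0, 0], 1],
])

```text
t: 4.75
eef_pos: [528.2, 326.3, 24.6]
tcp_rot: [3.141, -0.785, 1.544]
ft_force: [-0.1, 0.2, 0.6]
opening: 1.004
grip_force: 0.0
```

```bash
python3 -c "
from h import *
st((527,312.4,37))
W=camera_info('wrist');print(proj(W,(527,312.4,72)))
cv2.imwrite('pics/w4.png',read_camera('wrist'))"
```

```text
t 4.75 tcp [528.2 326.3  24.6] q [ 0.13  0.78  1.95  1.33  0.8  -1.  ] z [ 0.02   0.706 -0.708] y [ 1.    -0.028  0.001] F [-0.1  0.2  0.6] open 1.004 grip 0.0
to go cm [-0.09 -0.05 -0.1 ]
[280.08045856 255.78911433]
```

View pics/w4.png

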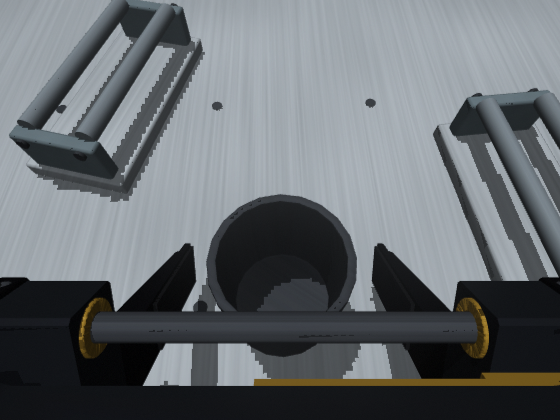

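The bell sits centred between the open fingers: its rim spans columns 208 to 357 and the fingers 190 to 377. I'll close.

Emit:
move_arm([
  [[0, 0, 0], [0, 0, 0], 0],
  [[0, 0, 0], [0, 0, 0], 0],
  [[0, 0, 0], [0, 0, 0], 0],
  [[0, 0, 0], [0, 0, 0], 0],
  [[0, 0, 0], [0, 0, 0], 0],
  [[0, 0, 0], [0, 0, 0], 0],
  [[0, 0, 0], [0, 0, 0], 0],
  [[0, 0, 0], [0, 0, 0], 0],
])

```text
t: 5.6
eef_pos: [527.6, 326.1, 23.3]
tcp_rot: [-3.14, -0.785, 1.54]
ft_force: [-1.2, -2.7, 2.2]
opening: 0.615
grip_force: 30.0
```

Emit:
move_arm([
  [[0, 0, 1], [0, 0, 0], 0],
  [[0, 0, 2], [0, 0, 0], 0],
  [[0, 0, 3], [0, 0, 0], 0],
  [[0, -2, 4], [0, 0, 0], 0],
  [[0, -4, 3], [0, 0, 0], 0],
  [[0, -4, 2], [0, 0, 0], 0],
  [[0, -3, 0], [0, 0, 0], 0],
  [[0, 0, 0], [0, 0, 0], 0],
])

```text
t: 6.4
eef_pos: [528.2, 193.1, 174.0]
tcp_rot: [3.141, -0.784, 1.538]
ft_force: [0.8, 1.1, -4.6]
opening: 0.616
grip_force: 30.0
```

```bash
python3 -c "
from h import *
st((529.2,27.1,71))"
```

```text
t 6.4 tcp [528.2 193.1 174. ] q [-0.12  0.51  1.93  0.95  1.05 -0.74] z [ 0.023  0.705 -0.708] y [ 0.999 -0.033  0.   ] F [ 0.8  1.1 -4.6] open 0.616 grip 30.0
to go cm [  0.15 -15.26 -11.64]
```

Emit:
move_arm([
  [[0, -1.5, 0], [-7.497, 0.21, 0], 0],
  [[0, -1.5, 0], [-7.497, 0.21, 0], 0],
  [[0, -1.5, 0], [-7.497, 0.21, 0], 0],
  [[0, -1.5, 0], [-7.497, 0.21, 0], 0],
  [[0, -1.5, 0], [-7.497, 0.21, 0], 0],
  [[0, -1.5, 0], [-7.497, 0.21, 0], 0],
  [[0, -1.5, 0], [-7.497, 0.21, 0], 0],
  [[0, -1.5, 0], [-7.497, 0.21, 0], 0],
  [[0, -1.5, 0], [-7.497, 0.21, 0], 0],
  [[0, -1.5, 0], [-7.497, 0.21, 0], 0],
])

```text
t: 7.4
eef_pos: [527.6, 46.5, 173.8]
tcp_rot: [3.138, 0.529, 1.539]
ft_force: [-1.2, -0.5, -3.3]
opening: 0.612
grip_force: 30.0
```

Emit:
move_arm([
  [[0, -1.5, 0], [-7.497, 0.21, 0], 0],
  [[0, -1.5, 0], [-7.497, 0.21, 0], 0],
  [[0, 0, -1], [0, 0, 0], 0],
  [[0, 0, 0], [0, 0, 0], 0],
  [[0, 0, 0], [0, 0, 0], 0],
])

```text
t: 7.9
eef_pos: [527.6, 16.6, 163.1]
tcp_rot: [3.139, 0.782, 1.54]
ft_force: [0.3, -1.0, -4.0]
opening: 0.614
grip_force: 30.0
```

```bash
python3 -c "
from h import *
st((529.2,27.1,71.7))
for n in ('scene','side'): cv2.imwrite(f'pics/{n}2.png',read_camera(n))
f=lambda im,x,y:cv2.resize(im[y:y+120,x:x+130],None,fx=3,fy=3,interpolation=cv2.INTER_CUBIC)
cv2.imwrite('pics/c3.png',np.hstack([f(cv2.imread('pics/scene2.png'),180,140),f(cv2.imread('pics/side2.png'),240,140)]))
S,D=camera_info('scene'),camera_info('side')
"
```

```text
t 7.9 tcp [527.6  16.6 163.1] q [ 0.26  0.58  1.82 -0.82  1.17  0.79] z [-0.02  -0.705 -0.709] y [ 1.    -0.03   0.002] F [ 0.3 -1.  -4. ] open 0.614 grip 30.0
to go cm [  0.12  -0.29 -10.49]
```

View pics/c3.png

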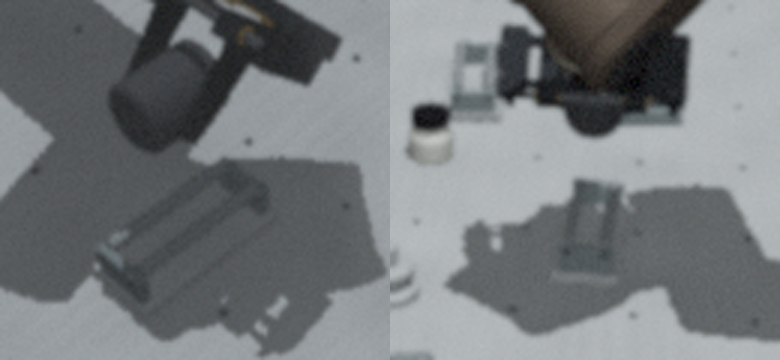

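The crop shows the bell held level above the rest, aligned with the rails. I'll lower it.

Emit:
move_arm([
  [[0.03, -0.06, -2.5], [0, 0, 0], 0],
  [[0.03, -0.06, -2.5], [0, 0, 0], 0],
  [[0.03, -0.06, -2.5], [0, 0, 0], 0],
  [[0.03, -0.06, -1.5], [0, 0, 0], 0],
  [[0, 0, -0.5], [0, 0, 0], 0],
  [[0, 0, -0.3], [0, 0, 0], 0],
  [[0, 0, 0], [0, 0, 0], 0],
  [[0, 0, 0], [0, 0, 0], 0],
])

```text
t: 8.8
eef_pos: [529.1, 13.9, 66.1]
tcp_rot: [3.138, 0.785, 1.539]
ft_force: [0.7, 0.4, -4.5]
opening: 0.617
grip_force: 30.0
```

```bash
python3 -c "
from h import *
st((529.2,27.1,71))"
```

```text
t 8.8 tcp [529.1  13.9  66.1] q [ 0.25  0.73  1.86 -0.91  1.04  0.96] z [-0.019 -0.707 -0.707] y [ 1.    -0.029  0.003] F [ 0.7  0.4 -4.5] open 0.617 grip 30.0
to go cm [-0.03 -0.02 -0.85]
```

Emit:
move_arm([
  [[0, 0, -0.2], [0, 0, 0], 0],
  [[0, 0, -0.2], [0, 0, 0], 0],
  [[0, 0, -0.1], [0, 0, 0], 0],
  [[0, 0, 0], [0, 0, 0], 0],
])

```text
t: 9.2
eef_pos: [528.7, 13.8, 60.1]
tcp_rot: [3.14, 0.785, 1.54]
ft_force: [-0.3, -0.3, -4.2]
opening: 0.613
grip_force: 30.0
```

Emit:
move_arm([
  [[0, 0, -0.1], [0, 0, 0], 0],
  [[0, 0, -0.1], [0, 0, 0], 0],
  [[0, 0, 0], [0, 0, 0], 0],
])

```text
t: 9.5
eef_pos: [528.7, 13.8, 58.1]
tcp_rot: [3.14, 0.785, 1.54]
ft_force: [-0.4, -0.2, -4.2]
opening: 0.614
grip_force: 30.0
```

Emit:
move_arm([
  [[0, 0, -0.05], [0, 0, 0], 0],
  [[0, 0, 0], [0, 0, 0], 0],
])

```text
t: 9.7
eef_pos: [528.8, 13.8, 57.9]
tcp_rot: [3.139, 0.786, 1.54]
ft_force: [-0.7, 0.6, -2.6]
opening: 0.613
grip_force: 30.0
```

Emit:
move_arm([
  [[0, 0, -0.06], [0, 0, 0], 0],
  [[0, 0, 0], [0, 0, 0], 0],
])

```text
t: 9.9
eef_pos: [528.8, 13.8, 57.7]
tcp_rot: [3.139, 0.786, 1.54]
ft_force: [-2.0, 2.8, 4.1]
opening: 0.614
grip_force: 30.0
```

Contact. Release and back off along the tool axis.

Emit:
move_arm([
  [[0, 0, 0], [0, 0, 0], 0.65],
  [[0, 0, 0], [0, 0, 0], 0.75],
  [[0, 0, 0], [0, 0, 0], 0.9],
  [[0, 0, 0], [0, 0, 0], 1],
  [[0, 0, 0], [0, 0, 0], 1],
  [[0.03, 1, 1], [0, 0, 0], 1],
  [[0.05, 2.5, 2.5], [0, 0, 0], 1],
  [[0.08, 2.5, 2.5], [0, 0, 0], 1],
  [[0, 1, 3], [0, 0, 0], 1],
  [[0, 0, 0], [0, 0, 0], 1],
])

```text
t: 10.9
eef_pos: [531.5, 86.2, 150.9]
tcp_rot: [3.132, 0.783, 1.537]
ft_force: [-0.1, -0.2, 0.9]
opening: 1.003
grip_force: 0.0
```

```bash
python3 -c "
from h import *
st((529.2,27.1,71))
S,D,W=[camera_info(n) for n in ('scene','side','wrist')]
for n in ('scene','side','wrist'): cv2.imwrite(f'pics/{n}3.png',read_camera(n))
f=lambda im,x,y:cv2.resize(im[y:y+120,x:x+130],None,fx=2,fy=2,interpolation=cv2.INTER_CUBIC)
top=np.hstack([f(cv2.imread('pics/scene3.png'),180,140),f(cv2.imread('pics/side3.png'),240,140)])
w=cv2.resize(cv2.imread('pics/wrist3.png'),(520,390))[0:340]
cv2.imwrite('pics/c4.png',np.vstack([top,w]))
for c in (S,D,W): print(proj(c,(529.2,27.1,71)),proj(c,(530,63,71)),proj(c,(528,-9,71)))
"
```

```text
t 10.9 tcp [531.5  86.2 150.9] q [ 0.37  0.63  1.75 -0.76  1.24  0.84] z [-0.014 -0.705 -0.709] y [ 1.    -0.027  0.007] F [-0.1 -0.2  0.9] open 1.003 grip 0.0
to go cm [-0.26 -7.25 -9.34]
[239.4633986  204.15335557] [250.10625746 196.20735561] [228.25951272 212.35028338]
[306.68189645 201.87670997] [305.85427485 207.77389765] [307.60568052 196.18338752]
[281.74152048 191.83517325] [281.19720763 165.36920769] [281.72642946 212.96994363]
```

View pics/c4.png

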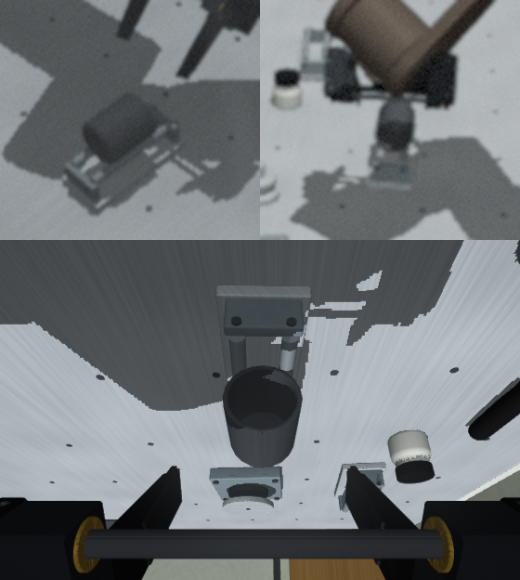

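The bell lies in the groove about midway, mouth towards +y. In the wrist crop its centre is near (261,418), as predicted. I'll swing over to the other tilt and regrasp.

Emit:
move_arm([
  [[0, -0.5, 1], [7.497, -0.21, 0], 1],
  [[0, -1, 1], [7.497, -0.21, 0], 1],
  [[0, -1, 1], [7.497, -0.21, 0], 1],
  [[0, -1, 1], [7.497, -0.21, 0], 1],
  [[0, -1, 0], [7.497, -0.21, 0], 1],
  [[0, -1, 0], [7.497, -0.21, 0], 1],
  [[0, -1, 0], [7.497, -0.21, 0], 1],
  [[0, -1, 0], [7.497, -0.21, 0], 1],
  [[0, -1, 0], [7.497, -0.21, 0], 1],
  [[0, -1, 0], [7.497, -0.21, 0], 1],
])

```text
t: 12.05
eef_pos: [530.3, -12.1, 187.0]
tcp_rot: [3.142, -0.529, 1.54]
ft_force: [-0.0, 0.3, -1.0]
opening: 1.002
grip_force: 0.0
```

Emit:
move_arm([
  [[0, -1, -1], [7.497, -0.21, 0], 1],
  [[0, -1, -1], [7.497, -0.21, 0], 1],
  [[0, 0, -2], [0, 0, 0], 1],
  [[0, 0, 0], [0, 0, 0], 1],
  [[0, 0, 0], [0, 0, 0], 1],
])

```text
t: 12.55
eef_pos: [530.1, -31.1, 146.9]
tcp_rot: [-3.137, -0.786, 1.538]
ft_force: [-0.4, -0.5, 0.7]
opening: 1.001
grip_force: 0.0
```

```bash
python3 -c "
from h import *
st((529.2,27.1,71))"
```

```text
t 12.55 tcp [530.1 -31.1 146.9] q [-0.52  0.6   1.83  0.72  1.24 -0.92] z [ 0.019  0.707 -0.707] y [ 1.    -0.03  -0.003] F [-0.4 -0.5  0.7] open 1.001 grip 0.0
to go cm [-0.06  7.16 -8.93]
```

Emit:
move_arm([
  [[-0.05, 0, -1.7], [0, 0, 0], 1],
  [[0, 2, -2], [0, 0, 0], 1],
  [[0, 2, -2], [0, 0, 0], 1],
  [[0, 2, -2], [0, 0, 0], 1],
  [[0, 1.16, -1.2], [0, 0, 0], 1],
  [[0, 0, 0], [0, 0, 0], 1],
  [[0, 0, 0], [0, 0, 0], 1],
])

```text
t: 13.25
eef_pos: [530.2, 40.3, 58.5]
tcp_rot: [-3.141, -0.785, 1.541]
ft_force: [-0.2, -0.1, -0.3]
opening: 1.0
grip_force: 0.0
```

```bash
python3 -c "
from h import *
st((529.2,27.1,71))"
```

```text
t 13.25 tcp [530.2  40.3  58.5] q [-0.4   0.73  1.93  0.87  1.04 -1.05] z [ 0.02   0.707 -0.707] y [ 1.    -0.029 -0.001] F [-0.2 -0.1 -0.3] open 1.0 grip 0.0
to go cm [-0.06  0.02 -0.1 ]
```

Emit:
move_arm([
  [[0, 0, 0], [0, 0, 0], 0],
  [[0, 0, 0], [0, 0, 0], 0],
  [[0, 0, 0], [0, 0, 0], 0],
  [[0, 0, 0], [0, 0, 0], 0],
  [[0, 0, 0], [0, 0, 0], 0],
  [[0, 0, 0], [0, 0, 0], 0],
  [[0, 0, 0], [0, 0, 0], 0],
  [[0, 0, 0], [0, 0, 0], 0],
])

```text
t: 14.05
eef_pos: [529.0, 40.8, 58.5]
tcp_rot: [-3.138, -0.787, 1.54]
ft_force: [-4.7, -0.1, 4.9]
opening: 0.614
grip_force: 30.0
```

```bash
python3 -c "
from h import *
st((529.2,27.1,71))"
```

```text
t 14.05 tcp [529.   40.8  58.5] q [-0.4   0.73  1.93  0.87  1.04 -1.05] z [ 0.018  0.708 -0.706] y [ 1.    -0.028 -0.003] F [-4.7 -0.1  4.9] open 0.614 grip 30.0
to go cm [ 0.05 -0.02 -0.09]
```

Emit:
move_arm([
  [[0, 0, 1], [0, 0, 0], 0],
  [[0, 0, 2], [0, 0, 0], 0],
  [[0, 0, 3], [0, 0, 0], 0],
  [[0, 0, 3], [0, 0, 0], 0],
  [[0, -2, 3], [-7.497, 0.21, 0], 0],
  [[0, -2, 0], [-7.497, 0.21, 0], 0],
  [[0, -2, 0], [-7.497, 0.21, 0], 0],
  [[0, -2, 0], [-7.497, 0.21, 0], 0],
  [[0, -2, 0], [-7.497, 0.21, 0], 0],
  [[0, -2, 0], [-7.497, 0.21, 0], 0],
])

```text
t: 15.05
eef_pos: [530.0, -80.5, 179.2]
tcp_rot: [3.14, 0.006, 1.54]
ft_force: [-0.4, 0.7, -6.1]
opening: 0.616
grip_force: 29.9
```

Emit:
move_arm([
  [[0, -2, 0], [-7.497, 0.21, 0], 0],
  [[0, -2, 0], [-7.497, 0.21, 0], 0],
  [[0, -2, 0], [-7.497, 0.21, 0], 0],
  [[0, -2, 0], [-7.497, 0.21, 0], 0],
  [[0, -2, 0], [-7.497, 0.21, 0], 0],
  [[0, -2, 0], [-7.497, 0.21, 0], 0],
  [[-1, -2.5, 0], [0, 0, -7.5], 0],
  [[-1, -2.5, 0], [0, 0, -7.5], 0],
  [[-1, -2.5, 0], [0, 0, -7.5], 0],
  [[-1, -2.5, 0], [0, 0, -7.5], 0],
])

```text
t: 16.05
eef_pos: [489.5, -300.0, 178.2]
tcp_rot: [3.139, 0.785, 1.01]
ft_force: [0.4, -0.4, -4.3]
opening: 0.613
grip_force: 29.9
```

Emit:
move_arm([
  [[0, 0, 0], [0, 0, 0], 0],
  [[0, 0, 0], [0, 0, 0], 0],
])

```text
t: 16.25
eef_pos: [489.6, -299.9, 177.9]
tcp_rot: [3.139, 0.785, 1.016]
ft_force: [0.1, 0.6, -3.7]
opening: 0.618
grip_force: 29.9
```

```bash
python3 -c "
from h import *
st((491.5,-304,142))"
```

```text
t 16.25 tcp [ 489.6 -299.9  177.9] q [-0.34  0.6   1.72 -0.84  1.19  0.69] z [-0.371 -0.602 -0.707] y [ 0.851 -0.526  0.001] F [ 0.1  0.6 -3.7] open 0.618 grip 29.9
to go cm [-0.51 -1.56 -4.93]
```

Emit:
move_arm([
  [[-0.25, -0.8, -1.5], [0, 0, 0], 0],
  [[-0.26, -0.76, -2], [0, 0, 0], 0],
  [[0, 0, -2], [0, 0, 0], 0],
  [[0, 0, -2], [0, 0, 0], 0],
  [[0, 0, -1.2], [0, 0, 0], 0],
  [[0, 0, -0.5], [0, 0, 0], 0],
  [[0, 0, 0], [0, 0, 0], 0],
  [[0, 0, 0], [0, 0, 0], 0],
])

```text
t: 17.05
eef_pos: [485.1, -315.2, 86.7]
tcp_rot: [3.138, 0.785, 1.016]
ft_force: [-0.9, -0.2, -3.9]
opening: 0.617
grip_force: 29.9
```

```bash
python3 -c "
from h import *
st((491.5,-304,92))
for n in ('scene','side'): cv2.imwrite(f'pics/{n}4.png',read_camera(n))
f=lambda im,x,y:cv2.resize(im[y:y+100,x:x+130],None,fx=3,fy=3,interpolation=cv2.INTER_CUBIC)
cv2.imwrite('pics/c5.png',np.hstack([f(cv2.imread('pics/scene4.png'),50,230),f(cv2.imread('pics/side4.png'),250,110)]))
"
```

```text
t 17.05 tcp [ 485.1 -315.2   86.7] q [-0.36  0.73  1.77 -0.92  1.06  0.84] z [-0.37  -0.603 -0.707] y [ 0.851 -0.525  0.002] F [-0.9 -0.2 -3.9] open 0.617 grip 29.9
to go cm [-0.06 -0.03 -0.81]
```

View pics/c5.png

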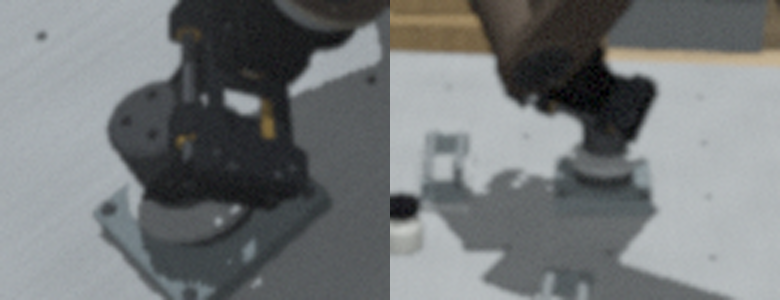

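```bash
python3 -c "
from h import *
for n in ('scene','side'):
  c=camera_info(n); print(n,[proj(c,(491.5,-304,z)).round(1) for z in(56,64,136)])
  off=(50,230) if n=='scene' else (250,110)
  print([((proj(c,(491.5,-304,z))-off)*3).round() for z in(56,64,136)])
"
```

```text
scene [array([114.2, 288.3]), array([112.9, 286.3]), array([100.5, 267.6])]
[array([192., 175.]), array([189., 169.]), array([151., 113.])]
side [array([321. , 160.8]), array([321.1, 158.9]), array([322. , 140.8])]
[array([213., 152.]), array([213., 147.]), array([216.,  93.])]
```

The bell is upright, closed end up. Its marks centre on (152,114), against (151,113) predicted. I'll lower gently.

Emit:
move_arm([
  [[-0.05, -0.03, -0.2], [0, 0, 0], 0],
  [[0, 0, -0.2], [0, 0, 0], 0],
  [[0, 0, -0.1], [0, 0, 0], 0],
  [[0, 0, 0], [0, 0, 0], 0],
])

```text
t: 17.55
eef_pos: [484.2, -315.5, 81.0]
tcp_rot: [3.14, 0.785, 1.017]
ft_force: [0.2, -0.3, -4.2]
opening: 0.614
grip_force: 29.9
```

Emit:
move_arm([
  [[0, 0, -0.1], [0, 0, 0], 0],
  [[0, 0, -0.1], [0, 0, 0], 0],
  [[0, 0, 0], [0, 0, 0], 0],
])

```text
t: 17.85
eef_pos: [484.2, -315.5, 79.0]
tcp_rot: [3.14, 0.785, 1.017]
ft_force: [-0.1, 0.5, -3.4]
opening: 0.613
grip_force: 29.9
```

Emit:
move_arm([
  [[0, 0, -0.1], [0, 0, 0], 0],
  [[0, 0, 0], [0, 0, 0], 0],
  [[0, 0, 0], [0, 0, 0], 0],
])

```text
t: 18.15
eef_pos: [484.3, -315.5, 78.2]
tcp_rot: [3.139, 0.785, 1.016]
ft_force: [-0.8, 0.3, -2.6]
opening: 0.615
grip_force: 29.9
```

Emit:
move_arm([
  [[0, 0, -0.1], [0, 0, 0], 0],
  [[0, 0, 0], [0, 0, 0], 0],
  [[0, 0, 0], [0, 0, 0], 0],
])

```text
t: 18.45
eef_pos: [484.3, -315.5, 77.2]
tcp_rot: [3.139, 0.786, 1.016]
ft_force: [-0.6, 0.8, -1.4]
opening: 0.616
grip_force: 29.9
```

Emit:
move_arm([
  [[0, 0, -0.07], [0, 0, 0], 0],
  [[0, 0, 0], [0, 0, 0], 0],
  [[0, 0, 0], [0, 0, 0], 0],
])

```text
t: 18.75
eef_pos: [484.3, -315.5, 76.5]
tcp_rot: [3.139, 0.786, 1.016]
ft_force: [0.6, 1.2, -1.6]
opening: 0.615
grip_force: 29.9
```

Emit:
move_arm([
  [[0, 0, -0.07], [0, 0, 0], 0],
  [[0, 0, 0], [0, 0, 0], 0],
  [[0, 0, 0], [0, 0, 0], 0],
])

```text
t: 19.05
eef_pos: [484.3, -315.5, 75.8]
tcp_rot: [3.139, 0.785, 1.016]
ft_force: [1.7, 1.5, 0.6]
opening: 0.617
grip_force: 29.9
```

Emit:
move_arm([
  [[0, 0, 0], [0, 0, 0], 0.65],
  [[0, 0, 0], [0, 0, 0], 0.7],
  [[0, 0, 0], [0, 0, 0], 0.85],
  [[0, 0, 0], [0, 0, 0], 1],
  [[0, 0, 0], [0, 0, 0], 1],
  [[0, 0, 0], [0, 0, 0], 1],
  [[0, 0, 0], [0, 0, 0], 1],
])

```text
t: 19.75
eef_pos: [484.3, -315.5, 75.7]
tcp_rot: [3.14, 0.785, 1.016]
ft_force: [0.7, 0.0, -0.6]
opening: 0.994
grip_force: 0.0
```

Emit:
move_arm([
  [[0.37, 0.6, 0.7], [0, 0, 0], 1],
  [[0.74, 1.2, 1.4], [0, 0, 0], 1],
  [[1.1, 1.8, 2.1], [0, 0, 0], 1],
  [[1.1, 1.8, 2.1], [0, 0, 0], 1],
  [[1.1, 1.8, 2.1], [0, 0, 0], 1],
  [[0.7, 3, 2], [0, 0, 0], 1],
  [[0, 4, 2], [0, 0, 0], 1],
  [[0, 4, 2], [0, 0, 0], 1],
  [[0, 0, 0], [0, 0, 0], 1],
])

```text
t: 20.65
eef_pos: [536.5, -129.3, 222.5]
tcp_rot: [3.135, 0.783, 1.017]
ft_force: [0.2, 0.2, -0.3]
opening: 1.001
grip_force: 0.0
```

```bash
python3 -c "
from h import *
st()
for n in ('scene','side'): cv2.imwrite(f'pics/{n}5.png',read_camera(n))
a=cv2.imread('pics/scene5.png'); f=lambda im,x,y:cv2.resize(im[y:y+100,x:x+110],None,fx=2,fy=2,interpolation=cv2.INTER_CUBIC)
r=np.vstack([f(a,50,230),f(cv2.imread('pics/side5.png'),265,110)])
cv2.imwrite('pics/c6.png',np.hstack([a[:400],r]))
for n,o in(('scene',(50,230)),('side',(265,110))):
  c=camera_info(n); print(n,[((proj(c,(491.5,-304,z))-o)*2).round() for z in(56,126)])
"
```

```text
t 20.65 tcp [ 536.5 -129.3  222.5] q [-0.05  0.58  1.6  -0.68  1.44  0.76] z [-0.365 -0.603 -0.709] y [ 0.853 -0.522  0.005] F [ 0.2  0.2 -0.3] open 1.001 grip 0.0
scene [array([128., 117.]), array([105.,  81.])]
side [array([112., 102.]), array([114.,  67.])]
```

View pics/c6.png

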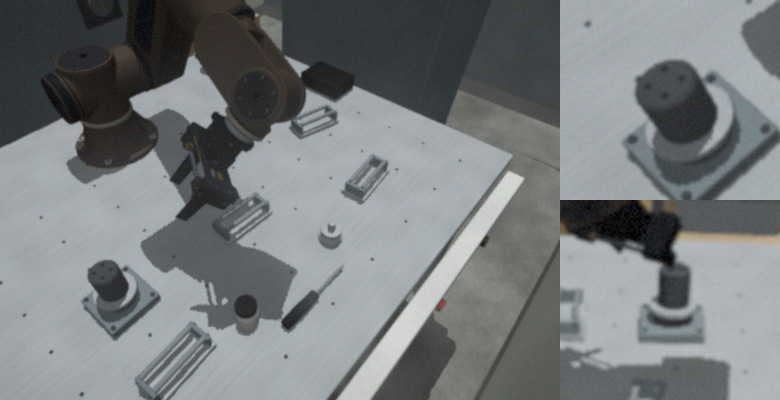

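The bell stands mouth down on the table with its marks up. In the side crop both the bell and the disc centre on column 675. The pulley, jar and screwdriver haven't moved, and the arm is clear.

```bash
python3 -c "
from cell import *
print(env.job_done())"
```

```text
the job is handed in; nothing more can be done
None
```

The job is handed in at about 21 s of the 61 s: the bell was laid on the rest about midway and released, then retaken and stood mouth down in the middle of the balancing table with only light contact force, and the pulley, jar and screwdriver were left where they were.

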